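# Stack two stone tins on the cam lift and hold it at full lift

## Task

Set the large tin squarely in the middle of the cam lift's plate, its long sides along the plate's long sides, and let go of it; then set the small tin squarely on the middle of the large one, long sides the same way, and let go of that too. Then turn the cam lever by its handle up to the highest lift, where the lever stands straight up (going further lowers the plate again), and finish while still holding the handle there against the return spring, so that the jeweller can inspect the raised column. Leave the jar, the dropper bottle and the hammer where they are.

Things in the scene. Friction and masses are not known exactly. Their poses are not given: they have to be found in the camera images.
- cam_lift: The cam lift, a fixed steel fixture: base 130 x 110 x 10 mm, two grey side cheeks, an eccentric disc between them, a lift plate on top. Origin: middle of the underside of the base. x runs along the long side of base and plate, z up. The lever shaft runs along its y axis, 45 mm above the bench, under the middle of the plate; the lever is on the -y side.
- plate_top (a point): Middle of the upper face of the lift plate, a bare steel plate 100 mm (x) x 76 mm (y), 8 mm thick; the axes are those of cam_lift. The face is 81 mm above the bench with the lever down and 99 mm at full lift. The plate only moves up and down: lift in mm = 18 x sin(lever angle).
- cam_lever (a joint): Angle (rad) of the cam lever, a dark flat bar 16 x 8 mm that swings about the shaft (cam_lift x = 0, z = 45 mm, along y) in the plane 60 mm to the -y side. 0: lower stop, level, pointing to cam_lift -x. Grows as the handle swings up and over towards +x; 1.571: straight up, highest lift; stop at 2.2. Let go, it springs back to 0. Turning or holding it takes 2 to 4 N at the handle.
- handle: Round black handle at the lever's end, 16 mm in diameter, 70 mm long, along cam_lift's y axis, pointing away from the plate. Origin: middle of its length, on its axis; in the cam_lift frame x = -90 cos(angle), y = -102, z = 45 + 90 sin(angle) mm. It spins freely on its own axis, so a gripper holding it can keep its direction while the lever turns.
- large_tin: The large closed tin: a plain metal box, 80 mm (x) x 54 mm (y) x 34 mm high, about 0.2 kg. Origin: middle of its underside; z up. Starts loose on the bench.
- small_tin: The small closed tin: a plain metal box, 62 mm (x) x 46 mm (y) x 28 mm high, about 0.15 kg. Origin: middle of its underside; z up. Starts loose on the bench.
- jar: Bystander: white jar with a lid, 64 mm in diameter, 75 mm high. Origin: middle of its underside.
- dropper: Bystander: slim capped bottle, 40 mm in diameter, 110 mm high. Origin: middle of its underside.
- mallet: Bystander: small hammer 220 mm long, lying beyond the lift. Origin: on its underside, x along the handle.
Mind the look-alikes: they are no part of the job. Leave any yellow look-alike of the large_tin alone.

How it is judged (in metres and radians):
On the way, in this order (a step that is already met when the one before it is completed fails the run):
1. the large tin stands squarely in the middle of the plate, let go, the lever still down (x of large_tin in the frame of plate_top between -0.01 and 0.01 m and y of large_tin in the frame of plate_top between -0.01 and 0.01 m and z of large_tin in the frame of plate_top between -0.004 and 0.004 m and angle between the x axis of large_tin and the x axis of plate_top, either way round below 0.15 rad and angle between large_tin's own z axis and vertical below 0.06 rad and contact force between the fingers and large_tin below 0.1 N and value of joint cam_lever below 0.25 rad), for 0.2 s.
2. the small tin stands squarely on the middle of the large one, let go, the lever still down (all of step 1 and x of small_tin in the frame of large_tin between -0.01 and 0.01 m and y of small_tin in the frame of large_tin between -0.01 and 0.01 m and z of small_tin in the frame of large_tin between 0.03 and 0.038 m and angle between the x axis of small_tin and the x axis of large_tin, either way round below 0.15 rad and angle between small_tin's own z axis and vertical below 0.06 rad and contact force between the fingers and small_tin below 0.1 N), for 0.2 s.
At the end, for the whole second after the job is handed in: Fingers hold the handle (over 1 N), lever still, within 0.17 rad of upright, plate over 96.5 mm up. Large tin within 10 mm (x, y) of the plate's middle, small tin of the large one's, parallel within 0.15 rad, tilt under 0.06, heights within 4 mm, neither touched by the fingers (x of large_tin in the frame of plate_top between -0.01 and 0.01 m and y of large_tin in the frame of plate_top between -0.01 and 0.01 m and z of large_tin in the frame of plate_top between -0.004 and 0.004 m and angle between the x axis of large_tin and the x axis of plate_top, either way round below 0.15 rad and angle between each of large_tin, small_tin's own z axis and vertical below 0.06 rad and contact force between the fingers and large_tin below 0.1 N and x of small_tin in the frame of large_tin between -0.01 and 0.01 m and y of small_tin in the frame of large_tin between -0.01 and 0.01 m and z of small_tin in the frame of large_tin between 0.03 and 0.038 m and angle between the x axis of small_tin and the x axis of large_tin, either way round below 0.15 rad and contact force between the fingers and small_tin below 0.1 N and value of joint cam_lever between 1.401 and 1.741 rad and velocity of joint cam_lever between -0.15 and 0.15 rad/s and contact force between the fingers and handle above 1 N and z of plate_top in the frame of cam_lift above 0.0965 m); the arm keeps its last pose, push and grip.
It fails at once if the white jar is moved by more than 30 mm (distance of jar from where it was at the start of the episode above 0.03 m).
It fails at once if the dropper bottle is moved by more than 30 mm (distance of dropper from where it was at the start of the episode above 0.03 m).
It fails at once if the hammer is moved by more than 30 mm (distance of mallet from where it was at the start of the episode above 0.03 m).
It also fails if it takes over 64 s, if anything falls off the work surface, if the arm or the gripper's body presses on something with over 40 N, if the wrist force passes 120 N, or if a joint passes its speed limit or range.

## Robot

A 6-joint arm with a two-finger parallel gripper is mounted at the origin on the work surface. World frame = base frame: x ahead of the robot, y to its left, z up, the work surface at z = 0. Lengths are in m, angles in degrees, forces in N, time in s.
With the tool pointing down it reaches from about 0.35 to 0.875 m from the base axis. Payload 4.2 kg.
Tool frame: the origin (TCP) lies between the finger pads; the fingertips stand 17 mm ahead of it and the grasp point (between the pads) lies 2 mm behind it; z points along the fingers, y is the line along which they close (so a half turn about z gives the same grasp; the last joint's range is limited). The gripper opens to 87 mm and grips with 3 to 60 N. Pads are 19 mm wide; open, the fingers measure 117 mm over their backs; the gripper's body (75 mm by 190 mm) begins 51 mm behind the grasp point.
Start: joints at [85.004, 22.042, 0.453, 0, -68.411, -14.817], TCP at [0.212, 0.588, 0.24] pointing down, gripper open.
Joint ranges: [-179.83, 179.83], [-69.29, 118.12], [-61.27, 80.66], [-181.25, 117.63], [-171.15, -9.14], [-177.46, 177.46]. Speed limits (degrees/s): [159.86, 159.86, 180, 180, 180, 180].

## Interface

Orientations are given as a 3x3 rotation matrix whose columns are the frame's x, y, z axes.
In Python, from station import r gives the robot as it stands.
- The arm moves only by the tool servo_tool, never from a script. Its argument "targets" is a list of rows, each a list of 5 numbers: the shift along the world's x, y, z in units of 30 mm (1.0 is 30 mm), then the turn about the world's z in rad, then the finger opening in mm, from 0 to 87. In form: [[x, y, z, turn, gripper], ...]. A call has exactly 5 rows; each row is the pose to reach, as a shift and turn from the pose commanded when the call began; what a row does not reach only later rows make up. A row lasts 1/12 s, in which the tool goes at most 41.7 mm and 7.16 degrees, less where a joint would pass 70% of its speed; a pose out of reach is approached as far as the arm can. A call with a gripper value outside its range is refused whole. The fingers move at their own pace and stop on an object; the grip force is fixed at half the most. Time passes only in rows, so rows that repeat a pose let the fingers close, or fill a call up. It gives the time, the measured TCP pose, the force, the opening and the grip force at its end, in the units of the state.
- r.sense(): the state, without advancing time (a new reading comes with each control period).
- r.capture(name): name is "scene" or "top" or "wrist"; returns a dict with "pixels" (400x640x3 uint8, red, green, blue), "fx", "fy", "cx", "cy" (pixels), "world_from_camera" (4x4, takes a point from camera to world coordinates). Camera axes: x right, y down, z forward; pixel columns grow to the right and rows downward; lengths in m; the calibration is good to about 2 mm. A picture is of the moment at which its call begins. There is no depth.
- r.finish_job(): hands the job in; it is judged then, once.
The state is a dict: "time_s": time; "joints": joint angles; "joint_velocities": joint speeds; "effort": joint torques, N m; "tcp_pos": TCP position; "ee_rot": TCP orientation; "wrist_force": force on the tool from outside, world axes, zero at the start; "moment": the same for the moment, N m; "gripper_width": opening from 0.0 (shut) to 1.0 (fully open); "gripper_force": force on a finger pad.
Only numpy, scipy, OpenCV 4.12 (cv2) and the standard library are available. Lean on these libraries where they do the work, as an engineer would, in place of code of your own. Each camera call takes 0.05 s, during which the arm holds its last target. There are 200 camera calls.

## Working session

There is one attempt and no reset: what is moved stays moved. The work goes in short steps, Python scripts to look and compute and a tool call to move; the robot and the scene stay as the last step left them, time stands still between calls to the robot, and variables do not carry over. Pictures are saved under pics/ and viewed, at most 10 in all, crops included, and the job is handed in when it is done.

Besides the shell and the picture viewer there is one more tool, called after ">>>" by a JSON object that holds its "method" and its "body". servo_tool: Moves the arm, as the interface text tells. Its arguments: {"type":"object","properties":{"targets":{"type":"array","items":{"type":"array","items":{"type":"number"}}}},"required":["targets"]}

```bash
mkdir -p pics
python3 - <<'E'
from station import r
import cv2,numpy as np
for n in("top","scene"):
    c=r.capture(n); cv2.imwrite(f"pics/{n}0.png",c["pixels"][:,:,::-1]); print(n,c["fx"],c["cx"],c["cy"],np.round(c["world_from_camera"],4).tolist())
    np.savez(f"{n}0.npz",**c)
s=r.sense();print(s)
E
```

```text
top 497.35561555533224 317.54452179370224 199.97450219139157 [[-0.0176, -0.9974, 0.0698, 0.42], [-0.9998, 0.0173, -0.0051, -0.0684], [0.0039, -0.0698, -0.9976, 1.591], [0.0, 0.0, 0.0, 1.0]]
scene 419.14593997161404 322.4808772608505 205.74736607533166 [[-0.0927, 0.6902, -0.7176, 1.3619], [0.9957, 0.0662, -0.065, 0.0307], [0.0026, -0.7206, -0.6934, 0.8754], [0.0, 0.0, 0.0, 1.0]]
{'time_s': 0.1, 'joints': array([ 8.50057412e+01,  2.20876455e+01,  3.89541801e-01, -2.52899432e-02,
       -6.84113966e+01, -1.48179936e+01]), 'joint_velocities': array([ 0.03419237, -0.18908454,  0.24143641,  0.08251743, -0.04628507,
       -0.03599382]), 'effort': array([ 1.80758211e-04, -3.91691422e+01,  1.87935251e+01,  4.23184991e+00,
        1.34767924e-02, -7.05211983e-05]), 'tcp_pos': array([0.21163497, 0.58755686, 0.23856864]), 'ee_rot': array([[ 9.40753145e-01, -3.39091711e-01, -5.75243756e-04],
       [-3.39092186e-01, -9.40751295e-01, -1.86811965e-03],
       [ 9.23025788e-05,  1.95250010e-03, -9.99998090e-01]]), 'wrist_force': array([ 0.45855201,  0.39501822, -0.75781911]), 'moment': array([ 0.00511832,  0.07768351, -0.04282155]), 'gripper_force': 0.0, 'gripper_width': 1.0009392449657806}
```

View pics/top0.png

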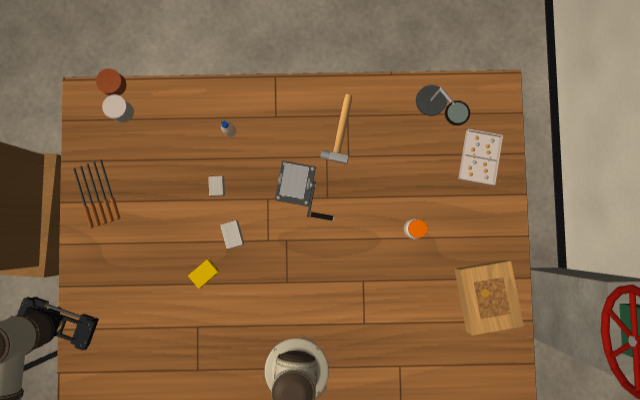

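View pics/scene0.png

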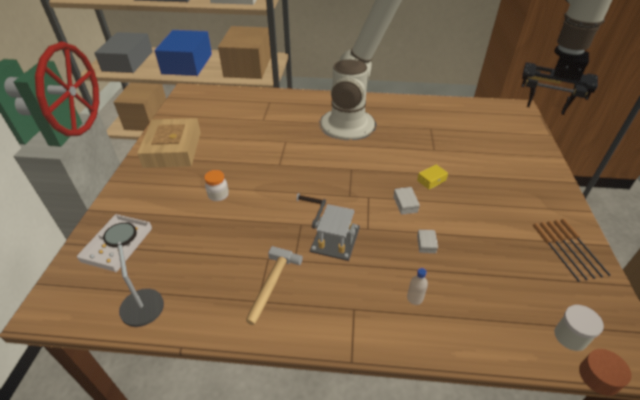

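The top view shows two pale tins, at (216,186) and (232,234), and a yellow look-alike at (203,273). The lift plate is at (295,182) and the handle at (320,216). The larger pale tin, (232,234), should be the large tin, because yellow is excluded. The smaller one, (216,186), should be the small tin. I'll measure them and check on one crop.

```bash
cat > h.py <<'E'
import numpy as np,cv2
def ray(c,uv,z):
    T=c["world_from_camera"];uv=np.atleast_2d(uv).astype(float)
    d=np.c_[(uv[:,0]-c["cx"])/c["fx"],(uv[:,1]-c["cy"])/c["fy"],np.ones(len(uv))]@T[:3,:3].T
    return T[:3,3]+d*((z-T[2,3])/d[:,2])[:,None]
def proj(c,P):
    T=c["world_from_camera"];p=(np.atleast_2d(P)-T[:3,3])@T[:3,:3]
    return np.c_[c["fx"]*p[:,0]/p[:,2]+c["cx"],c["fy"]*p[:,1]/p[:,2]+c["cy"]]
def blob(c,seed,z,half=26,k=8,tol=28):
    """rectangle of the face around seed: world centre, sides, yaw of long side (deg)"""
    u,v=seed;im=c["pixels"][v-half:v+half,u-half:u+half]
    big=cv2.resize(im,None,fx=k,fy=k,interpolation=cv2.INTER_CUBIC)
    m=np.zeros((big.shape[0]+2,big.shape[1]+2),np.uint8)
    cv2.floodFill(big.copy(),m,(half*k,half*k),(0,0,0),(tol,)*3,(tol,)*3,4|cv2.FLOODFILL_MASK_ONLY|cv2.FLOODFILL_FIXED_RANGE|(255<<8))
    m=cv2.morphologyEx(m[1:-1,1:-1],cv2.MORPH_OPEN,np.ones((k+1,k+1)))
    p=max(cv2.findContours(m,cv2.RETR_EXTERNAL,cv2.CHAIN_APPROX_NONE)[0],key=cv2.contourArea)[:,0]
    p=(p+.5)/k-.5+[u-half,v-half]
    w=ray(c,p,z)[:,:2]
    (ce,(a,b),_) = rr=cv2.minAreaRect((w*1000).astype(np.float32))
    q=cv2.boxPoints(rr);e=max(q[1]-q[0],q[2]-q[1],key=np.linalg.norm)
    return np.round(ce,1),sorted([round(a,1),round(b,1)]),round(float((np.degrees(np.arctan2(e[1],e[0]))+90)%180-90),1),p
E
python3 - <<'E'
from h import *
c=dict(np.load("top0.npz"))
k=6;x0,y0=185,145
big=cv2.resize(c["pixels"][y0:y0+100,x0:x0+133],None,fx=k,fy=k,interpolation=cv2.INTER_CUBIC)[:,:,::-1].copy()
for n,s,z in(("large",(232,234),.034),("small",(216,186),.028),("yellow",(203,273),.034),("plate",(295,182),.081)):
    a=blob(c,s,z);print(n,*a[:3])
    cv2.polylines(big,[((a[3]-[x0,y0]+.5)*k).astype(np.int32)],True,(0,0,255),1)
for n,uv in(("handle ends",[(308,214.5),(333,218.5)]),):print(n,ray(c,uv,.045).round(4).tolist())
cv2.imwrite("pics/crop0.png",big)
E
```

```text
large [426.6 196.4] [51.6, 77.8] 15.0
small [581.5 245.4] [42.8, 58.9] 1.3
yellow [306.3 285.9] [52.6, 77.3] -50.2
plate [587.   -2.5] [81.0, 101.2] -11.1
handle ends [[0.4833, -0.0459, 0.045], [0.4695, -0.1233, 0.045]]
```

View pics/crop0.png

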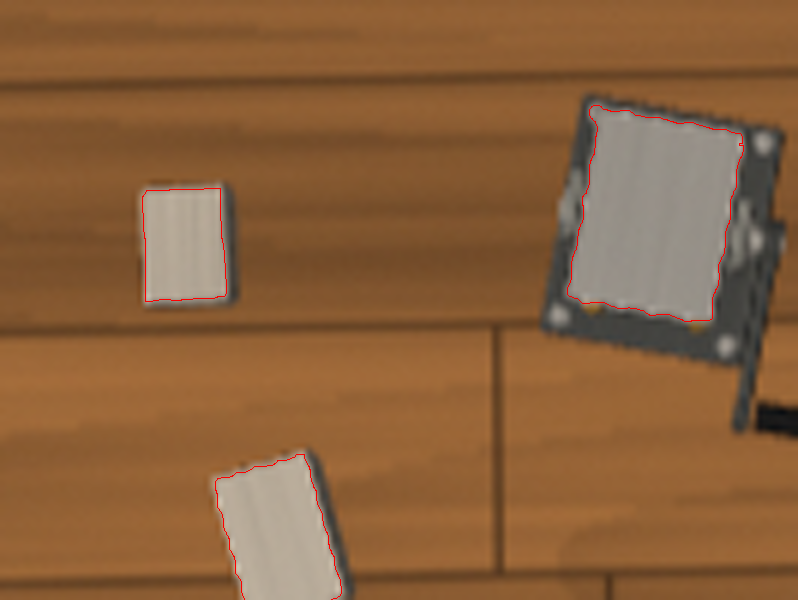

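The crop outlines only bare metal faces. The large tin at (232,234) measures 78x52 mm and the small tin at (216,186) 59x43 mm, both consistent with the spec. The yellow tin stays out of it. The plate centre is about (0.587,-0.0025) with yaw about -10.7°. I'll move to the large tin now.

>>> {"method": "servo_tool", "body": {"targets": [[0.6,-1.1,0,0.12,87],[1.2,-2.2,0,0.24,87],[1.8,-3.3,0,0.36,87],[2.4,-4.4,0,0.48,87],[3.0,-5.5,0,0.61,87]]}}

```text
time_s: 0.52
tcp_pos: [0.3021, 0.4211, 0.2391]
ee_rot: [[0.965, 0.263, -0.0], [0.263, -0.965, -0.001], [-0.001, 0.001, -1.0]]
wrist_force: [0.9, 0.1, -0.7]
gripper_width: 0.999
gripper_force: 0.0
```

>>> {"method": "servo_tool", "body": {"targets": [[0.6,-1.1,-0.2,0,87],[1.3,-2.2,-0.6,0,87],[1.9,-3.3,-1.0,0,87],[2.5,-4.4,-1.5,0,87],[3.1,-5.5,-2.0,0,87]]}}

```text
time_s: 0.93
tcp_pos: [0.3952, 0.2562, 0.1791]
ee_rot: [[0.967, 0.257, 0.0], [0.257, -0.967, 0.001], [0.0, -0.0, -1.0]]
wrist_force: [-1.3, -0.3, 0.3]
gripper_width: 1.001
gripper_force: 0.0
```

>>> {"method": "servo_tool", "body": {"targets": [[0.4,-0.7,-0.6,0,87],[0.8,-1.4,-1.2,0,87],[1.05,-2.05,-1.8,0,87],[1.05,-2.05,-2.0,0,87],[1.05,-2.05,-2.0,0,87]]}}

```text
time_s: 1.35
tcp_pos: [0.4254, 0.1948, 0.1177]
ee_rot: [[0.967, 0.254, -0.004], [0.254, -0.967, -0.003], [-0.004, 0.002, -1.0]]
wrist_force: [-0.0, -0.2, -0.1]
gripper_width: 1.0
gripper_force: 0.0
```

>>> {"method": "servo_tool", "body": {"targets": [[0.03,0.03,-0.8,0,87],[0.03,0.03,-1.6,0,87],[0.03,0.03,-2.4,0,87],[0.03,0.03,-3.0,0,87],[0.03,0.03,-3.25,0,87]]}}

```text
time_s: 1.77
tcp_pos: [0.4265, 0.1979, 0.0206]
ee_rot: [[0.966, 0.258, -0.002], [0.258, -0.966, -0.002], [-0.002, 0.001, -1.0]]
wrist_force: [-0.6, -0.2, 0.8]
gripper_width: 0.996
gripper_force: 0.0
```

>>> {"method": "servo_tool", "body": {"targets": [[0,0,0,0,45],[0,0,0,0,45],[0,0,0,0,45],[0,0,0,0,45],[0,0,0,0,45]]}}

```text
time_s: 2.18
tcp_pos: [0.4278, 0.198, 0.0232]
ee_rot: [[0.967, 0.257, 0.002], [0.257, -0.967, 0.002], [0.002, -0.001, -1.0]]
wrist_force: [-0.2, 0.2, 0.4]
gripper_width: 0.709
gripper_force: 0.0
```

>>> {"method": "servo_tool", "body": {"targets": [[0,0,0,0,45],[0,0,0,0,45],[0,0,0,0,45],[0,0,0,0,45],[0,0,0,0,45]]}}

```text
time_s: 2.6
tcp_pos: [0.4275, 0.1975, 0.0228]
ee_rot: [[0.967, 0.257, 0.001], [0.257, -0.967, 0.0], [0.001, -0.0, -1.0]]
wrist_force: [-0.4, -0.5, 6.9]
gripper_width: 0.615
gripper_force: 30.0
```

>>> {"method": "servo_tool", "body": {"targets": [[0,0,0.4,0,45],[0,0,1.2,0,45],[0,0,2.0,0,45],[0,0,3.0,0,45],[0,0,4.0,0,45]]}}

```text
time_s: 3.02
tcp_pos: [0.4262, 0.1967, 0.1424]
ee_rot: [[0.967, 0.256, -0.002], [0.256, -0.967, -0.001], [-0.002, 0.001, -1.0]]
wrist_force: [0.3, 1.1, -2.4]
gripper_width: 0.615
gripper_force: 30.0
```

>>> {"method": "servo_tool", "body": {"targets": [[0.7,-0.9,0.2,-0.08,45],[1.4,-1.8,0.2,-0.17,45],[2.1,-2.7,0.2,-0.26,45],[2.8,-3.6,0.2,-0.35,45],[3.5,-4.5,0.2,-0.445,45]]}}

```text
time_s: 3.43
tcp_pos: [0.5323, 0.061, 0.1475]
ee_rot: [[0.982, -0.189, -0.001], [-0.189, -0.982, 0.0], [-0.001, -0.0, -1.0]]
wrist_force: [1.5, 0.7, -2.8]
gripper_width: 0.619
gripper_force: 30.0
```

>>> {"method": "servo_tool", "body": {"targets": [[0.7,-0.9,0,0,45],[1.4,-1.7,0,0,45],[1.8,-2.13,0,0,45],[1.8,-2.13,0,0,45],[1.8,-2.13,0,0,45]]}}

```text
time_s: 3.85
tcp_pos: [0.5857, -0.0024, 0.1467]
ee_rot: [[0.982, -0.187, -0.003], [-0.187, -0.982, 0.0], [-0.003, 0.0, -1.0]]
wrist_force: [-0.5, 0.2, -2.7]
gripper_width: 0.616
gripper_force: 30.0
```

Run:
```python
from station import r
from h import *
c=r.capture("wrist");cv2.imwrite("pics/w1.png",c["pixels"][:,:,::-1]);np.savez("w1.npz",**c)
s=r.sense();print(s["tcp_pos"],s["ee_rot"][:,0],c["world_from_camera"].round(3).tolist())
```

```text
[ 0.58521701 -0.00173352  0.14690499] [ 0.9825497  -0.18598259 -0.00256081] [[-0.187, -0.948, -0.257, 0.654], [-0.982, 0.181, 0.048, -0.017], [0.001, 0.261, -0.965, 0.292], [0.0, 0.0, 0.0, 1.0]]
```

View pics/w1.png

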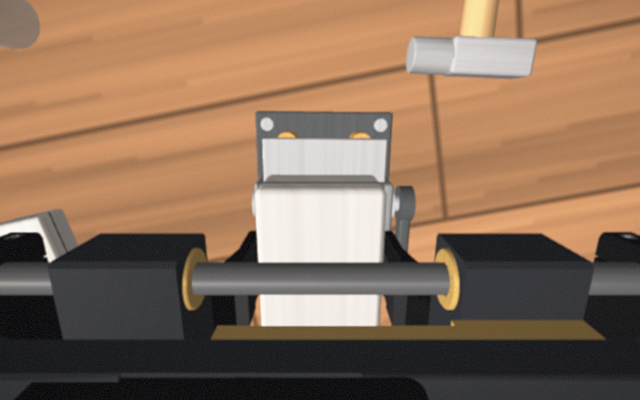

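The wrist view shows the held tin, square to the plate. The plate's far edge is at v≈138, spanning u≈262–387, and the tin's far edge is at about v≈180, spanning u≈257–389.

Run:
```python
from h import *
c=dict(np.load("w1.npz"))
g=cv2.cvtColor(c["pixels"],cv2.COLOR_RGB2GRAY).astype(int)
print(g[155,250:275],g[155,375:400]);print(g[128:195,325]);print(g[210,246:264],g[210,378:400])
e=np.array([.5852,-.0017]);
R=np.array([[.9825,-.186],[.186,.9825]]) # rows approx plate axes x,y (yaw -10.7)
for n,uv,z in(("plate far",[(262,138),(386.5,138)],.081),("base far",[(256.5,112),(391.5,112)],.010),("tin far top",[(257,183),(389,183)],.158)):
    w=ray(c,uv,z)[:,:2];print(n,((w-e)@R.T).round(4).tolist(), np.degrees(np.arctan2(*(w[1]-w[0])[::-1])))
```

```text
[153 151 150 151 150 150 144 126 112 105  96 109 170 229 229 223 218 217
 212 218 219 221 221 220 222] [214 213 212 215 217 218 217 220 220 212 181 130  98  94  93 120 147 151
 152 150 150 150 150 148 147]
[104 102 102 103 106 105 101 104 104 105 135 176 205 218 217 216 216 217
 216 215 216 217 216 215 216 216 216 216 214 215 216 215 218 217 215 215
 216 215 218 212 215 215 216 214 216 214 188 146 121 122 122 125 121 114
  96 103 119 125 124 130 148 172 192 207 216 222 229]
[133 134 131 132 128 147 179 209 212 221 244 250 250 248 246 244 241 241] [241 240 232 219 190 164 142 147 165 174 171 162 142 149 200 218 203 182
 167 160 133 102]
plate far [[0.052, 0.0336], [0.0519, -0.0419]] -100.8031345882957
base far [[0.0662, 0.0489], [0.066, -0.0584]] -100.80027488254125
tin far top [[0.0411, 0.0235], [0.041, -0.0291]] -100.80835678014235
```

>>> {"method": "servo_tool", "body": {"targets": [[0.02,-0.05,-0.4,0,45],[0.02,-0.05,-0.8,0,45],[0.02,-0.05,-1.1,0,45],[0.02,-0.05,-1.35,0,45],[0.02,-0.05,-1.42,0,45]]}}

```text
time_s: 4.32
tcp_pos: [0.5855, -0.0025, 0.104]
ee_rot: [[0.983, -0.184, -0.003], [-0.184, -0.983, -0.0], [-0.003, 0.001, -1.0]]
wrist_force: [-0.1, -1.0, -2.5]
gripper_width: 0.614
gripper_force: 30.0
```

>>> {"method": "servo_tool", "body": {"targets": [[0,0,-0.02,0,45],[0,0,-0.03,0,45],[0,0,-0.04,0,45],[0,0,-0.04,0,45],[0,0,-0.04,0,45]]}}

```text
time_s: 4.73
tcp_pos: [0.5871, -0.003, 0.1047]
ee_rot: [[0.983, -0.185, 0.001], [-0.185, -0.983, 0.0], [0.001, -0.0, -1.0]]
wrist_force: [-0.8, -0.4, -2.6]
gripper_width: 0.614
gripper_force: 30.0
```

>>> {"method": "servo_tool", "body": {"targets": [[0,0,-0.02,0,45],[0,0,-0.04,0,45],[0,0,-0.06,0,45],[0,0,-0.06,0,45],[0,0,-0.06,0,45]]}}

```text
time_s: 5.15
tcp_pos: [0.587, -0.003, 0.1036]
ee_rot: [[0.983, -0.184, 0.001], [-0.184, -0.983, -0.0], [0.001, -0.0, -1.0]]
wrist_force: [-2.3, 0.7, 5.8]
gripper_width: 0.617
gripper_force: 30.0
```

>>> {"method": "servo_tool", "body": {"targets": [[0,0,0,0,80],[0,0,0,0,80],[0,0,0,0,80],[0,0,0,0,80],[0,0,0,0,80]]}}

```text
time_s: 5.57
tcp_pos: [0.5868, -0.003, 0.1022]
ee_rot: [[0.983, -0.185, -0.0], [-0.185, -0.983, -0.0], [-0.0, 0.0, -1.0]]
wrist_force: [-0.1, 1.1, -0.4]
gripper_width: 0.883
gripper_force: 0.0
```

>>> {"method": "servo_tool", "body": {"targets": [[0,0,0.1,0,80],[0,0,0.6,0,80],[0,0,1.3,0,80],[0,0,2.2,0,80],[0,0,3.0,0,80]]}}

```text
time_s: 5.98
tcp_pos: [0.5868, -0.0031, 0.1937]
ee_rot: [[0.983, -0.185, -0.0], [-0.185, -0.983, -0.0], [0.0, 0.0, -1.0]]
wrist_force: [-0.2, -0.1, -0.2]
gripper_width: 0.917
gripper_force: 0.0
```

>>> {"method": "servo_tool", "body": {"targets": [[0,1.3,0,0.1,80],[-0.1,2.6,0,0.21,80],[-0.18,3.9,0,0.21,80],[-0.18,5.2,0,0.21,80],[-0.18,6.5,0,0.21,80]]}}

```text
time_s: 6.4
tcp_pos: [0.5811, 0.1937, 0.193]
ee_rot: [[1.0, 0.024, 0.001], [0.024, -1.0, 0.0], [0.001, -0.0, -1.0]]
wrist_force: [1.1, 0.1, -0.8]
gripper_width: 0.921
gripper_force: 0.0
```

>>> {"method": "servo_tool", "body": {"targets": [[0,1.0,-0.8,0,80],[0,1.78,-1.6,0,80],[0,1.78,-2.4,0,80],[0,1.78,-2.8,0,80],[0,1.78,-2.8,0,80]]}}

```text
time_s: 6.82
tcp_pos: [0.5793, 0.2449, 0.1047]
ee_rot: [[1.0, 0.025, -0.006], [0.025, -1.0, -0.004], [-0.007, 0.004, -1.0]]
wrist_force: [-0.9, -0.6, -0.3]
gripper_width: 0.917
gripper_force: 0.0
```

Run:
```python
from station import r
from h import *
c=r.capture("top");np.savez("t1.npz",**c);print(blob(c,(295,184),.115)[:3],r.sense()["tcp_pos"])
c=r.capture("wrist");cv2.imwrite("pics/w2.png",c["pixels"][:,:,::-1]);np.savez("w2.npz",**c)
```

```text
(array([586.2,  -1. ]), [54.1, 79.1], -10.8) [0.58061621 0.24512549 0.10689117]
```

View pics/w2.png

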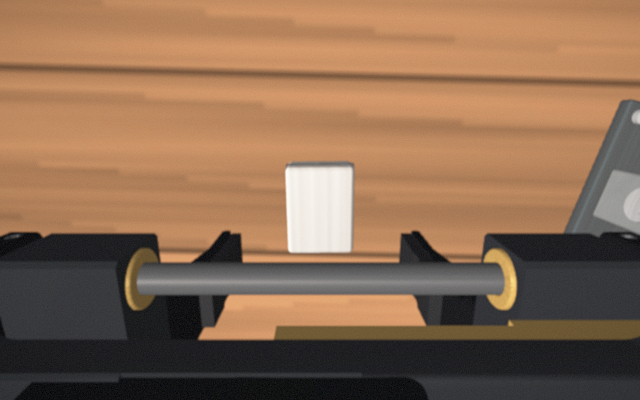

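The wrist view shows the small tin at u 286–353, v 163–252, square and centred between the open fingers. The large tin measures within about 2 mm of the plate's middle.

>>> {"method": "servo_tool", "body": {"targets": [[0.02,0,-0.8,0,80],[0.02,0,-1.6,0,80],[0.02,0,-2.3,0,80],[0.02,0,-2.8,0,80],[0.02,0,-2.92,0,80]]}}

```text
time_s: 7.33
tcp_pos: [0.5817, 0.2446, 0.0198]
ee_rot: [[1.0, 0.023, -0.002], [0.023, -1.0, -0.001], [-0.002, 0.001, -1.0]]
wrist_force: [-0.7, -0.2, 0.1]
gripper_width: 0.921
gripper_force: 0.0
```

>>> {"method": "servo_tool", "body": {"targets": [[0,0,0,0,38],[0,0,0,0,38],[0,0,0,0,38],[0,0,0,0,38],[0,0,0,0,38]]}}

```text
time_s: 7.75
tcp_pos: [0.5826, 0.2458, 0.0221]
ee_rot: [[1.0, 0.024, 0.002], [0.024, -1.0, 0.001], [0.002, -0.001, -1.0]]
wrist_force: [0.2, -0.5, 0.2]
gripper_width: 0.624
gripper_force: 0.0
```

>>> {"method": "servo_tool", "body": {"targets": [[0,0,0,0,38],[0,0,0,0,38],[0,0,0,0,38],[0,0,0,0,38],[0,0,0,0,38]]}}

```text
time_s: 8.17
tcp_pos: [0.5823, 0.2456, 0.0216]
ee_rot: [[1.0, 0.024, 0.001], [0.024, -1.0, 0.0], [0.001, -0.0, -1.0]]
wrist_force: [-1.7, -0.8, 5.5]
gripper_width: 0.523
gripper_force: 30.0
```

>>> {"method": "servo_tool", "body": {"targets": [[0,0,0.4,0,38],[0,0,1.4,0,38],[0,0,2.6,0,38],[0,0,3.8,0,38],[0,0,5.0,0,38]]}}

```text
time_s: 8.58
tcp_pos: [0.5814, 0.245, 0.1721]
ee_rot: [[1.0, 0.024, -0.001], [0.024, -1.0, -0.001], [-0.001, 0.001, -1.0]]
wrist_force: [0.8, 0.6, -1.4]
gripper_width: 0.523
gripper_force: 30.0
```

>>> {"method": "servo_tool", "body": {"targets": [[0,-1.0,0,-0.05,38],[0.05,-2.2,0,-0.1,38],[0.1,-3.4,0,-0.15,38],[0.15,-4.6,0,-0.21,38],[0.15,-5.8,0,-0.21,38]]}}

```text
time_s: 9.0
tcp_pos: [0.586, 0.0699, 0.1709]
ee_rot: [[0.982, -0.186, -0.001], [-0.186, -0.982, 0.0], [-0.001, -0.0, -1.0]]
wrist_force: [1.1, 0.1, -0.9]
gripper_width: 0.525
gripper_force: 30.0
```

>>> {"method": "servo_tool", "body": {"targets": [[0,-1.1,0,0,38],[0,-2.0,0,0,38],[0,-2.47,0,0,38],[0,-2.47,0,0,38],[0,-2.47,-0.3,0,38]]}}

```text
time_s: 9.42
tcp_pos: [0.5877, -0.003, 0.1633]
ee_rot: [[0.983, -0.186, 0.004], [-0.186, -0.983, 0.001], [0.004, -0.001, -1.0]]
wrist_force: [0.2, 0.7, -0.5]
gripper_width: 0.526
gripper_force: 30.0
```

>>> {"method": "servo_tool", "body": {"targets": [[0,0,-0.3,0,38],[0,0,-0.6,0,38],[0,0,-0.75,0,38],[0,0,-0.78,0,38],[0,0,-0.78,0,38]]}}

```text
time_s: 9.83
tcp_pos: [0.5863, -0.0021, 0.1377]
ee_rot: [[0.983, -0.184, -0.001], [-0.184, -0.983, -0.0], [-0.001, 0.001, -1.0]]
wrist_force: [0.3, -0.2, -0.8]
gripper_width: 0.526
gripper_force: 30.0
```

>>> {"method": "servo_tool", "body": {"targets": [[0,0,-0.03,0,38],[0,0,-0.06,0,38],[0,0,-0.08,0,38],[0,0,-0.1,0,38],[0,0,-0.1,0,38]]}}

```text
time_s: 10.25
tcp_pos: [0.5867, -0.0025, 0.1363]
ee_rot: [[0.983, -0.184, 0.001], [-0.184, -0.983, 0.0], [0.001, -0.0, -1.0]]
wrist_force: [-1.5, 1.6, 3.1]
gripper_width: 0.527
gripper_force: 30.0
```

>>> {"method": "servo_tool", "body": {"targets": [[0,0,0,0,70],[0,0,0,0,70],[0,0,0,0,70],[0,0,0,0,70],[0,0,0,0,70]]}}

```text
time_s: 10.67
tcp_pos: [0.5865, -0.0028, 0.1353]
ee_rot: [[0.983, -0.185, -0.0], [-0.185, -0.983, -0.0], [-0.0, 0.0, -1.0]]
wrist_force: [0.1, 0.1, 0.2]
gripper_width: 0.777
gripper_force: 0.0
```

>>> {"method": "servo_tool", "body": {"targets": [[0,0,0.1,0,70],[0,0,0.6,0,70],[0,0,1.3,0,70],[0,0,2.0,0,70],[0,0,2.5,0,70]]}}

```text
time_s: 11.08
tcp_pos: [0.5872, -0.0027, 0.2126]
ee_rot: [[0.983, -0.184, 0.002], [-0.184, -0.983, -0.0], [0.002, -0.0, -1.0]]
wrist_force: [0.6, -0.4, -0.5]
gripper_width: 0.802
gripper_force: 0.0
```

Run:
```python
from station import r
print(r.sense()["joints"])
```

```text
[ 1.55445932e+01  1.94706072e+01 -7.49134343e+00  4.25170904e-02
 -6.29052914e+01  6.38069604e+01]
```

>>> {"method": "servo_tool", "body": {"targets": [[-0.3,-0.3,0,-0.12,70],[-0.8,-0.7,0,-0.24,70],[-1.3,-1.1,0,-0.36,70],[-1.8,-1.5,0,-0.48,70],[-2.3,-1.9,0,-0.6,70]]}}

```text
time_s: 11.5
tcp_pos: [0.5168, -0.0602, 0.2107]
ee_rot: [[0.703, -0.711, 0.0], [-0.711, -0.703, 0.0], [0.0, -0.0, -1.0]]
wrist_force: [0.2, 0.2, 0.2]
gripper_width: 0.805
gripper_force: 0.0
```

>>> {"method": "servo_tool", "body": {"targets": [[-0.6,-0.5,0,-0.12,70],[-1.32,-1.07,0,-0.24,70],[-1.32,-1.07,0,-0.36,70],[-1.32,-1.07,0,-0.48,70],[-1.32,-1.07,0,-0.6,70]]}}

```text
time_s: 11.92
tcp_pos: [0.4776, -0.0922, 0.211]
ee_rot: [[0.177, -0.984, 0.001], [-0.984, -0.177, 0.0], [0.0, -0.001, -1.0]]
wrist_force: [0.8, 0.4, -0.2]
gripper_width: 0.804
gripper_force: 0.0
```

>>> {"method": "servo_tool", "body": {"targets": [[0,0,-0.5,-0.12,70],[0,0,-1.0,-0.24,70],[0,0,-1.5,-0.371,70],[0,0,-1.8,-0.371,70],[0,0,-1.8,-0.371,70]]}}

```text
time_s: 12.33
tcp_pos: [0.4766, -0.0919, 0.1547]
ee_rot: [[-0.183, -0.983, -0.004], [-0.983, 0.183, -0.0], [0.001, 0.004, -1.0]]
wrist_force: [-0.2, -0.1, 0.6]
gripper_width: 0.802
gripper_force: 0.0
```

Run:
```python
from station import r
from h import *
c=r.capture("top");print(blob(c,(294,186),.143)[:3],r.sense()["tcp_pos"],r.sense()["joints"].round(1))
np.savez("t2.npz",**c)
w=r.capture("wrist");np.savez("w3.npz",**w)
k=5;a=cv2.resize(c["pixels"][150:230,260:340],None,fx=k,fy=k,interpolation=cv2.INTER_CUBIC)
cv2.imwrite("pics/m3.png",np.hstack([a[:400],w["pixels"][:,120:520]])[:,:,::-1])
```

```text
(array([5.795e+02, 2.000e-01]), [55.9, 91.3], -9.9) [ 0.47756253 -0.09192683  0.15596957] [  8.3  13.4 -25.4   0.  -51.2 -18.8]
```

View pics/m3.png

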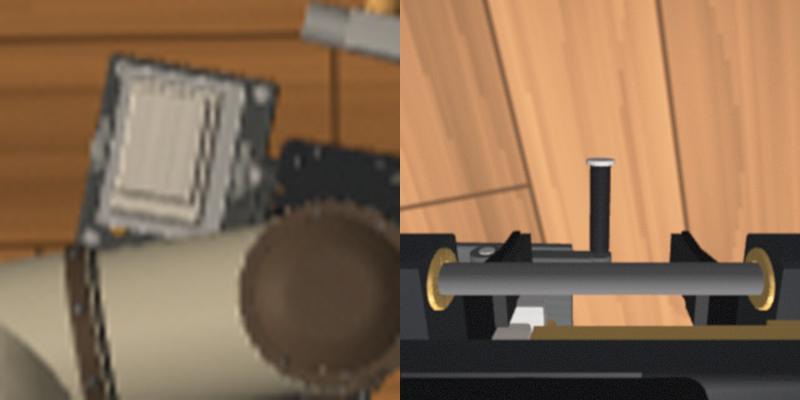

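The stack looks centred and square. In the wrist view the handle is at u≈320, v≈160–255, midway between the fingers.

Run:
```python
from h import *
c=dict(np.load("w3.npz"));p=ray(c,[(320,160),(320,254)],.045);print(p,p.mean(0))
d=dict(np.load("t2.npz"));print(blob(d,(292,180),.143,tol=14)[:3])
```

```text
[[ 0.47079329 -0.12468429  0.045     ]
 [ 0.48465753 -0.04990011  0.045     ]] [ 0.47772541 -0.0872922   0.045     ]
(array([588.7,  -1.4]), [44.8, 63.2], -9.7)
```

>>> {"method": "servo_tool", "body": {"targets": [[0,0,-0.9,0,70],[0,0,-1.8,0,70],[0,0,-2.7,0,70],[0,0,-3.4,0,70],[0,0,-3.75,0,70]]}}

```text
time_s: 12.85
tcp_pos: [0.4775, -0.0919, 0.0426]
ee_rot: [[-0.183, -0.983, -0.002], [-0.983, 0.183, -0.0], [0.001, 0.002, -1.0]]
wrist_force: [0.2, -0.1, 0.1]
gripper_width: 0.807
gripper_force: 0.0
```

>>> {"method": "servo_tool", "body": {"targets": [[0,0,0,0,8],[0,0,0,0,8],[0,0,0,0,8],[0,0,0,0,8],[0,0,0,0,8]]}}

```text
time_s: 13.27
tcp_pos: [0.4788, -0.0917, 0.0452]
ee_rot: [[-0.184, -0.983, 0.003], [-0.983, 0.184, 0.0], [-0.001, -0.003, -1.0]]
wrist_force: [0.0, 0.1, -0.4]
gripper_width: 0.513
gripper_force: 0.0
```

>>> {"method": "servo_tool", "body": {"targets": [[0,0,0,0,8],[0,0,0,0,8],[0,0,0,0,8],[0,0,0,0,8],[0,0,0,0,8]]}}

```text
time_s: 13.68
tcp_pos: [0.4782, -0.0918, 0.0441]
ee_rot: [[-0.185, -0.983, 0.001], [-0.983, 0.185, -0.0], [-0.0, -0.001, -1.0]]
wrist_force: [-0.2, -0.6, 0.7]
gripper_width: 0.173
gripper_force: 30.0
```

>>> {"method": "servo_tool", "body": {"targets": [[0,0,0,0,8],[0,0,0,0,8],[0,0,0,0,8],[0,0,0,0,8],[0,0,0,0,8]]}}

```text
time_s: 14.1
tcp_pos: [0.4782, -0.0918, 0.044]
ee_rot: [[-0.185, -0.983, 0.0], [-0.983, 0.185, -0.0], [-0.0, -0.0, -1.0]]
wrist_force: [1.2, -1.2, 0.5]
gripper_width: 0.174
gripper_force: 30.0
```

>>> {"method": "servo_tool", "body": {"targets": [[0.01,0,0.235,0,8],[0.04,-0.01,0.47,0,8],[0.08,-0.02,0.7,0,8],[0.14,-0.03,0.93,0,8],[0.22,-0.04,1.15,0,8]]}}

```text
time_s: 14.52
tcp_pos: [0.485, -0.0931, 0.0793]
ee_rot: [[-0.185, -0.983, 0.001], [-0.983, 0.185, -0.0], [-0.0, -0.001, -1.0]]
wrist_force: [4.5, -3.2, -6.7]
gripper_width: 0.169
gripper_force: 30.0
```

>>> {"method": "servo_tool", "body": {"targets": [[0.1,-0.02,0.21,0,8],[0.21,-0.04,0.42,0,8],[0.34,-0.06,0.615,0,8],[0.48,-0.09,0.8,0,8],[0.64,-0.12,0.97,0,8]]}}

```text
time_s: 14.93
tcp_pos: [0.5033, -0.0967, 0.1075]
ee_rot: [[-0.185, -0.983, -0.002], [-0.983, 0.185, 0.0], [0.0, 0.002, -1.0]]
wrist_force: [3.6, -2.0, -9.9]
gripper_width: 0.175
gripper_force: 30.0
```

Forces are low, so I'll continue along the arc.

>>> {"method": "servo_tool", "body": {"targets": [[0.17,-0.03,0.16,0,8],[0.35,-0.07,0.305,0,8],[0.54,-0.1,0.435,0,8],[0.75,-0.14,0.55,0,8],[0.96,-0.18,0.65,0,8]]}}

```text
time_s: 15.35
tcp_pos: [0.5313, -0.1023, 0.1271]
ee_rot: [[-0.185, -0.983, -0.004], [-0.983, 0.185, -0.0], [0.001, 0.004, -1.0]]
wrist_force: [-3.5, -1.9, -4.7]
gripper_width: 0.173
gripper_force: 30.0
```

>>> {"method": "servo_tool", "body": {"targets": [[0.22,-0.04,0.08,0,8],[0.44,-0.08,0.145,0,8],[0.67,-0.13,0.19,0,8],[0.9,-0.17,0.22,0,8],[1.13,-0.22,0.23,0,8]]}}

```text
time_s: 15.77
tcp_pos: [0.5662, -0.1092, 0.1345]
ee_rot: [[-0.185, -0.983, -0.002], [-0.983, 0.185, -0.001], [0.001, 0.002, -1.0]]
wrist_force: [-6.0, -1.7, -2.1]
gripper_width: 0.171
gripper_force: 30.0
```

>>> {"method": "servo_tool", "body": {"targets": [[0,0,0,0,8],[0,0,0,0,8],[0,0,0,0,8],[0,0,0,0,8],[0,0,0,0,8]]}}

```text
time_s: 16.18
tcp_pos: [0.5659, -0.1091, 0.1345]
ee_rot: [[-0.185, -0.983, -0.001], [-0.983, 0.185, -0.001], [0.001, 0.001, -1.0]]
wrist_force: [-5.2, -3.3, -0.9]
gripper_width: 0.173
gripper_force: 30.0
```

Run:
```python
from station import r
from h import *
c=r.capture("top");w=r.capture("scene");s=r.sense();print(s["tcp_pos"],s["wrist_force"],s["gripper_force"],s["gripper_width"])
np.savez("t4.npz",**c);np.savez("s4.npz",**w)
f=lambda p,k=4:cv2.resize(p,None,fx=k,fy=k,interpolation=cv2.INTER_CUBIC)
cv2.imwrite("pics/m4.png",np.hstack([f(c["pixels"][140:240,250:350]),f(w["pixels"][160:260,290:390])])[:,:,::-1])
```

```text
[ 0.56589508 -0.10915539  0.1344852 ] [-4.03574063 -4.36745708 -0.77498985] 29.989483952522278 0.17697966215055758
```

View pics/m4.png

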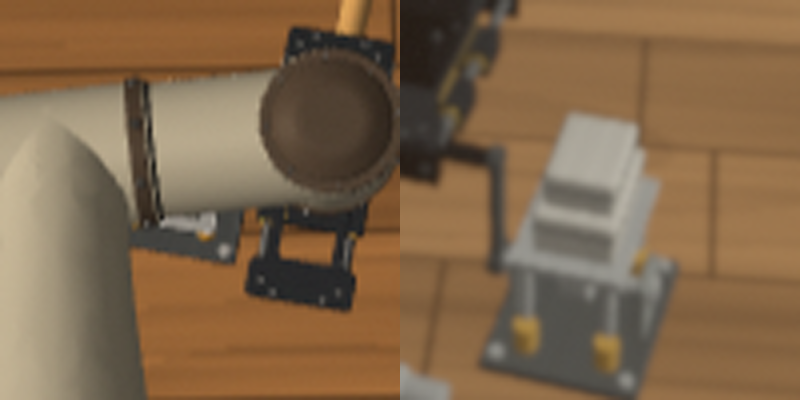

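The picture shows the lever upright in the gripper and the two tins stacked square on the raised plate. The measured handle travel is 89 mm along x and 90 mm up, so the lever is at about 90°. I'm handing in the job.

```bash
python3 -c "
from station import r
print(r.finish_job())"
```

```text
the job is handed in; nothing more can be done
None
```

I handed the job in at about 16 s with both tins stacked square on the plate's middle and the gripper holding the lever upright at full lift; no pass or fail result came back.

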